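# Slide the loaded ware board past the post into its drying bay

### The job

The ware board with the dark glazed bowl on it goes into the bay of the drying rack: push it along the bench, left end first, at an angle past the front post so that this end tucks in behind the post, then push the right end round until the whole long back edge lies flush against the rack's back rail. Only push the board, never lift it; leave the bowl untouched and standing on the board, do not knock the cup, bowl and tub that stand to the left, and finish clear of everything.

Things in the scene. Friction and masses are not known exactly. Their poses are not given: they have to be found in the camera images.
- rack: Dark wooden drying rack, fixed; one low tier without a floor: boards slide in on the bench top. Origin: on the bench at the middle of the back rail's front face; x points away from the robot into the rail, y to the left along it. Bay: 336 mm long between the cheeks (y -168 to 168 mm), 94 deep (x -94 to 0). Back rail x 0 to 22, y -186 to 186; rails and cheeks are 34 high, posts 63.
- rack_post (a point): Axis of the rack's front post (22 mm across, at x -105, y 113 mm in the rack's frame; so its right side is at y 102), 30 mm above the bench. From it a short front rail, the keeper (x -116 to -94), runs left to the left cheek. The mouth from post to right cheek is 270 mm wide, less than the board's length, so the board has to enter at an angle.
- rack_left_cheek (a point): Inner face of the left cheek at the back rail (y 168 mm, x 0, in the rack's frame), 17 mm above the bench. The cheek is 18 thick and closes the bay's left end from the back rail to the keeper.
- rack_right_nose (a point): Front end of the right cheek (x -59, y -177 mm in the rack's frame; a rounded nose of 9 mm radius), 17 mm above the bench. The cheek spans y -186 to -168 and runs from here to the back rail. Two more posts stand in the back rail at y 165 and -165, their fronts level with its face.
- ware_board: Loose brown wooden board, 300 mm long (its y axis), 80 wide (x), 18 thick, 0.18 to 0.33 kg, flat on the bench before the rack, the dark bowl on it. Origin: centre of its underside. Its +x side is the back edge, +y the left end. It starts roughly parallel to the rack, left end right of the post. Home: origin at x -40 mm in the rack's frame, axes parallel to the rack's.
- board_left_end (a point): Middle of the board's left end face (9 mm above its underside).
- board_right_end (a point): Middle of the board's right end face (9 mm above its underside).
- dark_bowl: Loose dark brown glazed bowl, 72 across the rim, 47 high, 48 across the foot, 0.13 kg, standing near the middle of the board (its rim does not overhang the board's long sides). Origin: centre of its underside.
- bisque_cup: Bystander: loose pinkish unglazed cup, 72 across, 77 high. Origin: centre of its underside.
- green_bowl: Bystander: loose pale green bowl, 84 across, 39 high. Origin: centre of its underside.
- amber_tub: Bystander: loose lidded orange-brown tub, 123 across, 72 high. Origin: centre of its underside.
Things that resemble listed ones, but are neither listed nor needed, are in the scene too. Leave any red or yellow look-alike of the dark_bowl alone.

How it is judged:
On the way:
1. the board's left end is tucked in behind the post while its right end is still outside (y of board_left_end in the frame of rack above 0.118 m and x of board_left_end in the frame of rack above -0.075 m and x of board_right_end in the frame of rack below -0.065 m), for 0.1 s.
At the end, for the whole second after the job is handed in: The board lies flat on the bench inside the bay, its left end behind the post and both ends of its back edge within 5.5 mm of the back rail, at rest, with the bowl standing upright on it within 60 mm of its middle (x of board_left_end in the frame of rack between -0.0455 and -0.036 m and x of board_right_end in the frame of rack between -0.0455 and -0.036 m and y of ware_board in the frame of rack between -0.022 and 0.022 m and height (world z) of ware_board below 0.003 m and angle between ware_board's own z axis and vertical below 0.03 rad and angle between dark_bowl's own z axis and vertical below 0.1 rad and z of dark_bowl in the frame of ware_board above 0.015 m and horizontal distance between dark_bowl and ware_board below 0.06 m and linear speed of ware_board below 0.01 m/s and linear speed of dark_bowl below 0.02 m/s); the robot touches nothing.
It fails at once if the board is lifted or tipped off the bench (height (world z) of ware_board above 0.008 m or angle between ware_board's own z axis and vertical above 0.08 rad).
It fails at once if the robot touches the bowl (contact force between the arm and dark_bowl above 0.5 N).
It fails at once if the bowl tips or falls off the board (angle between dark_bowl's own z axis and vertical above 0.25 rad or height (world z) of dark_bowl below 0.012 m or height (world z) of dark_bowl above 0.035 m).
It fails at once if a bystander is knocked (moved more than 20 mm) (distance of any of bisque_cup, green_bowl, amber_tub from where it was at the start of the episode above 0.02 m).
It also fails if it takes over 61 s, if anything falls off the work surface, if the arm or the gripper's body presses on something with over 40 N, if the wrist force passes 120 N, or if a joint passes its speed limit or range.

### The arm

A 6-joint arm with a two-finger parallel gripper is mounted at the origin on a cart in front of the work surface, level with it; the furniture and walls round the work are solid. World frame = base frame: x ahead of the robot, y to its left, z up, the work surface at z = 0. Lengths are in m, angles in rad, forces in N, time in s.
With the tool pointing down it reaches from about 0.35 to 0.975 m from the base axis. Payload 4.9 kg.
Tool frame: the origin (TCP) lies between the finger pads; the fingertips stand 19 mm ahead of it and the grasp point (between the pads) is the TCP; z points along the fingers, y is the line along which they close (so a half turn about z gives the same grasp; the last joint's range is limited). The gripper opens to 85 mm and grips with 20 to 120 N. Pads are 22 mm wide; open, the fingers measure 114 mm over their backs; the gripper's body (76 mm by 85 mm) begins 54 mm behind the grasp point. The pads swing forward as they close: fully open they stand 13 mm farther back than shut.
Start: joints at [-1.44, 0.053, 1.613, -0, 1.476, -0.119], TCP at [0.155, -0.606, 0.25] pointing down, gripper open.
Joint ranges: [-3.01, 3.01], [-1.01, 2.22], [0.06, 2.58], [-1.02, 4.17], [0.09, 2.62], [-3.14, 3.14]. Speed limits (rad/s): [2.57, 2.57, 3.14, 3.14, 3.14, 3.14].

### API

Orientations are given as a rotation vector (axis times angle).
In Python, from station import ctrl gives the robot as it stands. The module is installed in compiled form; this text tells all that it offers.
- The arm moves only by the tool servo_tool, never from a script. Its argument "increments" is a list that holds one entry, the list of rows, each a list of 5 numbers: the finger opening in cm, from 0 to 8.54, then the shift along the tool's x, y, z in cm, then the turn about the tool's z in degrees. A call has 1 to 5 rows; each row is the pose to reach, as a shift and turn from the pose commanded when the call began, along the tool's axes at that moment; what a row does not reach only later rows make up. A row lasts 1/10 s, in which the tool goes at most 50 mm and 8.59 degrees, less where a joint would pass 70% of its speed; a pose out of reach is approached as far as the arm can. A call with a gripper value outside its range is refused whole. The fingers move at their own pace and stop on an object; "newtons" is the grip in N (left out, the last holds). Time passes only in rows, so rows that repeat a pose let the fingers close. It gives the time, the measured TCP pose, the force, the opening and the grip force at its end, in the units of the state.
- ctrl.get_obs(): the state, without advancing time (a new reading comes with each control period).
- ctrl.get_image(name): name is "side" or "top"; returns a dict with "img" (480x640x3 uint8, red, green, blue), "fx", "fy", "cx", "cy" (pixels), "rvec" (rotation vector, rad) and "tvec" (3), from world to camera coordinates, as OpenCV has them. Camera axes: x right, y down, z forward; pixel columns grow to the right and rows downward; lengths in m; the calibration is good to about 2 mm. A picture is of the moment at which its call begins. There is no depth.
- ctrl.finish_job(): hands the job in; it is judged then, once.
The state is a dict: "t": time; "q": joint angles; "dq": joint speeds; "effort": joint torques, N m; "tool_pos": TCP position; "tool_rot": TCP orientation; "contact_force": force on the tool from outside, world axes, zero at the start; "wrist_torque": the same for the moment, N m; "opening": finger opening in m; "grip_force": force on a finger pad.
Only numpy, scipy, OpenCV 4.12 (cv2) and the standard library are available. Lean on these libraries where they do the work, as an engineer would, in place of code of your own. Each camera call takes 0.05 s, during which the arm holds its last target. There are 200 camera calls.

## Working session

There is one attempt and no reset: what is moved stays moved. The work goes in short steps, Python scripts to look and compute and a tool call to move; the robot and the scene stay as the last step left them, time stands still between calls to the robot, and variables do not carry over. Pictures are saved under pics/ and viewed, at most 10 in all, crops included, and the job is handed in when it is done.

Besides the shell and the picture viewer there is one more tool, called as name(argument=value, ...), one argument or row to a line, values as JSON. servo_tool: Moves the arm, as the interface text tells. Its arguments: {"type":"object","properties":{"increments":{"type":"array"},"newtons":{"type":"number"}},"required":["increments"]}

```bash
mkdir -p pics; cat > h.py <<'E'
import numpy as np, cv2
from station import ctrl
def grab(n):
    d=ctrl.get_image(n); return d
def save(d,fn): cv2.imwrite('pics/'+fn,cv2.cvtColor(d['img'],cv2.COLOR_RGB2BGR))
def cam(d):
    R,_=cv2.Rodrigues(np.array(d['rvec'],float)); t=np.array(d['tvec'],float).ravel(); return R,t
def ray(d,u,v,z):
    R,t=cam(d); c=-R.T@t; r=R.T@np.array([(u-d['cx'])/d['fx'],(v-d['cy'])/d['fy'],1.]); s=(z-c[2])/r[2]; return c+s*r
def proj(d,P):
    R,t=cam(d); p=np.asarray(P,float)@R.T+t; return np.c_[p[:,0]/p[:,2]*d['fx']+d['cx'],p[:,1]/p[:,2]*d['fy']+d['cy']]
E
python3 - <<'E'
from h import *
for n in('top','side'):
    d=grab(n); save(d,n+'0.png'); R,t=cam(d); print(n,d['fx'],-R.T@t)
o=ctrl.get_obs(); print(o['t'],o['tool_pos'],o['tool_rot'],o['contact_force'])
E
```

```text
top 529.0949479875837 [0.32860114 0.11365822 1.41957344]
side 480.55634622489237 [ 0.51828424 -1.02320323  0.56038571]
0.1 [ 0.15442828 -0.60506576  0.24917918] [-3.11526344e+00 -3.91130745e-01  3.31925084e-05] [ 0.86851348 -0.55250835  0.39719644]
```

View pics/top0.png

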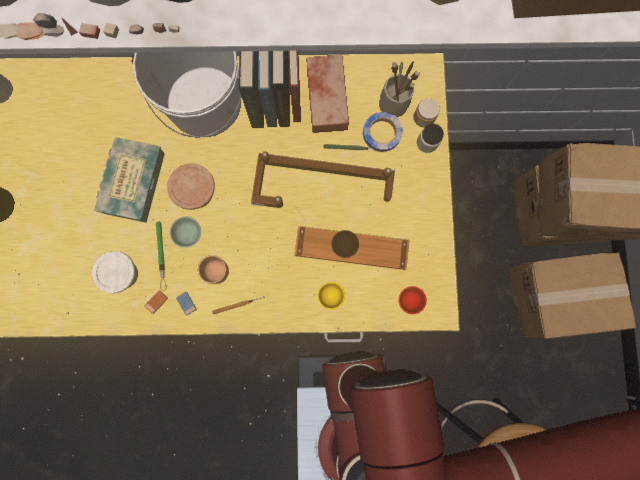

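View pics/side0.png

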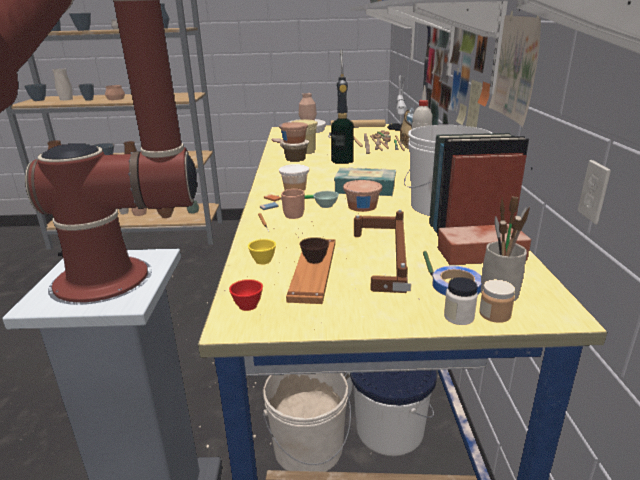

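The top view shows the rack at about (252–395, 150–207), with its post at (278,201). The board is at (295–410, 226–270), the dark bowl at (345,244), and the yellow and red look-alikes at (331,295) and (413,300). The cup (213,269), green bowl (185,231) and tub (190,186) are on the left. The side view agrees. Next I measure.

```bash
python3 - <<'E'
from h import *
d=grab('top'); im=d['img']; big=cv2.resize(im[130:320,200:440],None,fx=3.3,fy=3,interpolation=cv2.INTER_CUBIC)
cv2.imwrite('pics/crop1.png',cv2.cvtColor(big,cv2.COLOR_RGB2BGR))
h=cv2.cvtColor(im,cv2.COLOR_RGB2HSV)
for p in [(350,233),(310,240),(325,166),(258,180),(278,201),(388,185),(345,244),(240,240),(300,210),(345,236)]: print(p,im[p[1],p[0]],h[p[1],p[0]])
m=((h[...,2]<190)).astype(np.uint8); m[:, :240]=0;m[:,425:]=0;m[:148]=0;m[282:]=0
n,l,s,c=cv2.connectedComponentsWithStats(m)
for i in range(1,n):
    if s[i,4]>150:
        cs,_=cv2.findContours((l==i).astype(np.uint8),0,1); q=cv2.minAreaRect(cs[0]); b=cv2.boxPoints(q)
        print(s[i],c[i].round(1)); 
        for z in(0.018,0.034): print(z,[ray(d,u,v,z)[:2].round(4).tolist() for u,v in b])
E
```

```text
(350, 233) [82 65 36] [ 19 143  82]
(310, 240) [170 115  66] [ 14 156 170]
(325, 166) [120  81  47] [ 14 155 120]
(258, 180) [119  84  48] [ 15 152 119]
(278, 201) [120  92  70] [ 13 106 120]
(388, 185) [117  80  47] [ 14 153 117]
(345, 244) [86 66 39] [ 17 139  86]
(240, 240) [219 190 111] [ 22 126 219]
(300, 210) [219 189 112] [ 22 125 219]
(345, 236) [85 66 39] [ 18 138  85]
[ 251  151  144   57 2397] [313.8 174.7]
0.018 [[0.6315, 0.2819], [0.7833, 0.2631], [0.7263, -0.1149], [0.5761, -0.0898]]
0.034 [[0.628, 0.28], [0.7781, 0.2614], [0.7218, -0.1122], [0.5733, -0.0875]]
[ 294  226  116   44 3469] [351.9 247.5]
0.018 [[0.4891, 0.1652], [0.576, 0.1536], [0.5331, -0.1471], [0.4469, -0.1325]]
0.034 [[0.4873, 0.1646], [0.5732, 0.1531], [0.5308, -0.1441], [0.4456, -0.1297]]
```

View pics/crop1.png

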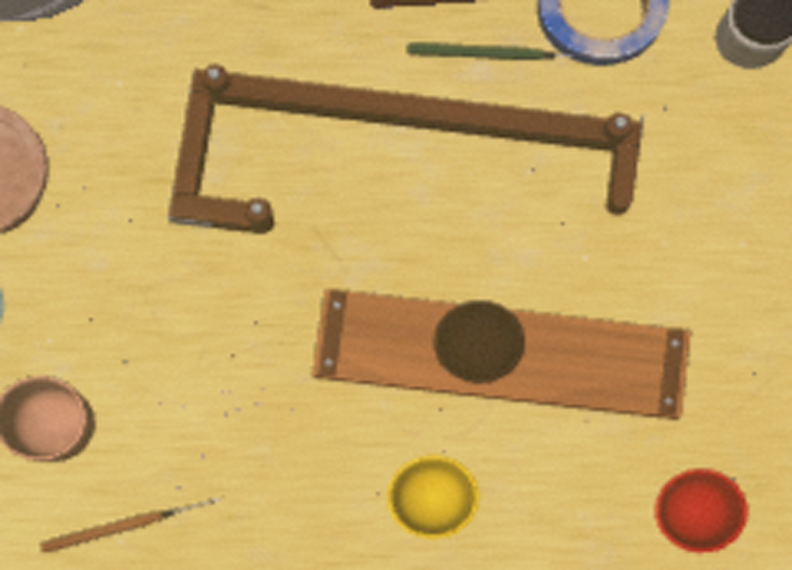

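The crop shows bright caps on the three rack posts at crop pixels (215,74), (620,122) and (259,209). The board has straight, clean edges and clear bench around it. I'll fit the rack frame from the caps and the board pose from its contour.

```bash
cat >> h.py <<'E'
def rackfit(d,caps):
    W=np.array([ray(d,u,v,.063)[:2] for u,v in caps]); M=np.array([[.011,.165],[.011,-.165],[-.105,.113]])
    a=M-M.mean(0); b=W-W.mean(0); th=np.arctan2((a[:,0]*b[:,1]-a[:,1]*b[:,0]).sum(),(a*b).sum())
    R=np.array([[np.cos(th),-np.sin(th)],[np.sin(th),np.cos(th)]]); t=W.mean(0)-R@M.mean(0)
    return th,t,(W-(M@R.T+t))*1000
def caps(d):
    g=d['img'].astype(float).min(2); out=[]
    for u,v in [(265.2,154.7),(387.9,170.7),(278.5,199.7)]:
        u0,v0=int(u)-4,int(v)-4; p=g[v0:v0+9,u0:u0+9]; w=np.clip(p-p.max()*.6,0,None)
        yy,xx=np.mgrid[0:9,0:9]; r=(np.hypot(xx+u0-u,yy+v0-v)<3.2); w=w*r
        out.append(((w*xx).sum()/w.sum()+u0,(w*yy).sum()/w.sum()+v0))
    return out
def boardcorners(d,roi):  # board alone on bench; world contour at z=.018
    x0,y0,x1,y1=roi; k=4
    im=cv2.resize(d['img'][y0:y1,x0:x1],None,fx=k,fy=k,interpolation=cv2.INTER_CUBIC)
    v=im.max(2); m=(v<196).astype(np.uint8); cs,_=cv2.findContours(m,0,cv2.CHAIN_APPROX_NONE); c=max(cs,key=cv2.contourArea)[:,0]
    P=np.array([ray(d,(u+.5)/k-.5+x0,(w+.5)/k-.5+y0,.018)[:2] for u,w in c]); 
    return P
E
python3 - <<'E'
from h import *
d=grab('top'); cp=caps(d); print(cp); th,t,res=rackfit(d,cp); print('rack',np.degrees(th),t,res.round(1))
P=boardcorners(d,(285,215,420,280)); q=cv2.minAreaRect((P*1000).astype(np.float32)); b=cv2.boxPoints(q); print('board',q,b.round(1))
R=np.array([[np.cos(th),-np.sin(th)],[np.sin(th),np.cos(th)]]); Q=(P-t)@R
q=cv2.minAreaRect((Q*1000).astype(np.float32)); print('in rack',q,cv2.boxPoints(q).round(1))
im=d['img']; h=cv2.cvtColor(im,cv2.COLOR_RGB2HSV)
for u,v in [(345.3,243.5)]: 
    x=ray(d,u,v,.065)[:2]; print('bowl',x,(x-t)@R)
# rail front base check
for u in(290,330,370):
    col=im[150:200,u,0].astype(int); print(u,[ (150+i) for i in range(49) if abs(col[i+1]-col[i])>40], )
for n,z,pts in[('cup',.077,(213,269)),('green',.039,(185,231)),('tub',.072,(190,186)),('yel',.045,(331,295)),('red',.045,(413,300))]: print(n,ray(d,*pts,z)[:2].round(3))
E
```

```text
[(np.float64(264.2440476190476), np.float64(153.86011904761904)), (np.float64(387.669696969697), np.float64(170.11515151515152)), (np.float64(277.311320754717), np.float64(198.86477987421384))]
rack -8.505789809363646 [0.72176001 0.07755586] [[ 0.2  0.2]
 [ 0.  -0.2]
 [-0.3  0. ]]
board ((511.4175720214844, 9.87689208984375), (303.61065673828125, 89.80682373046875), 81.98280334472656) [[ 445.8 -134.2]
 [ 534.7 -146.7]
 [ 577.1  153.9]
 [ 488.1  166.5]]
in rack ((-198.01856994628906, -98.04623413085938), (89.80682373046875, 303.61065673828125), 0.4886094331741333) [[-244.2   53.4]
 [-241.6 -250.2]
 [-151.8 -249.5]
 [-154.4   54.1]]
bowl [0.51351375 0.02948064] [-0.19884496 -0.07834801]
290 [156, 167]
330 [161, 172, 173]
370 [166, 167, 177, 178]
cup [0.451 0.368]
green [0.556 0.45 ]
tub [0.67  0.432]
yel [0.383 0.068]
red [ 0.367 -0.143]
```

```bash
cat >> h.py <<'E'
TH=np.radians(-8.506); T=np.array([.72176,.07756]); RR=np.array([[np.cos(TH),-np.sin(TH)],[np.sin(TH),np.cos(TH)]])
def toR(p): return (np.asarray(p)-T)@RR
def toW(p): return np.asarray(p)@RR.T+T
E
python3 - <<'E'
from h import *
d=grab('top'); P=boardcorners(d,(285,215,420,280)); Q=toR(P)*1000
y=Q[:,1]
back=Q[(Q[:,0]>-180)&(((y>-235)&(y<-135))|((y>-25)&(y<40)))]; p=np.polyfit(back[:,1],back[:,0],1); print('back slope deg',np.degrees(np.arctan(p[0])),'x at -98',np.polyval(p,-98),(back[:,0]-np.polyval(p,back[:,1])).std())
fr=Q[(Q[:,0]<-210)&(y>-235)&(y<40)]; p=np.polyfit(fr[:,1],fr[:,0],1); print('front',np.degrees(np.arctan(p[0])),np.polyval(p,-98))
print('ends', Q[(Q[:,0]>-220)&(Q[:,0]<-180)&(y>0),1].mean(), Q[(Q[:,0]>-220)&(Q[:,0]<-180)&(y<-150),1].mean())
o=ctrl.get_obs(); from scipy.spatial.transform import Rotation as Ro
m=Ro.from_rotvec(o['tool_rot']).as_matrix(); print(m.round(3),toR(o['tool_pos'][:2]))
E
```

```text
back slope deg -0.49445729821923595 x at -98 -159.25208224207495 0.8313805144989828
front -0.4561366893830771 -242.17217385057612
ends 52.0913630285997 -248.7604714926646
[[ 0.969  0.247 -0.   ]
 [ 0.247 -0.969  0.001]
 [ 0.    -0.001 -1.   ]] [-0.46004723 -0.75928847]
```

servo_tool(
  increments=[
    [[5,2.9,-3.6,0,0],[5,5.9,-7.3,0,0],[5,8.8,-10.9,0,0],[5,11.8,-14.6,0,0],[5,14.7,-18.2,0,0]],
  ],
)

```text
t: 0.75
tool_pos: [0.2524, -0.3911, 0.2501]
tool_rot: [-3.117, -0.391, -0.0]
contact_force: [1.5, 0.3, 0.7]
opening: 0.0497
grip_force: 0.0
```

servo_tool(
  increments=[
    [[5,2.9,-3.6,0,0],[5,5.9,-7.3,0,0],[5,8.8,-10.9,0,0],[5,11.8,-14.6,0,0],[5,14.7,-18.2,0,0]],
  ],
)

```text
t: 1.25
tool_pos: [0.3497, -0.1784, 0.2505]
tool_rot: [3.116, 0.391, 0.001]
contact_force: [1.1, -0.9, 0.7]
opening: 0.0501
grip_force: 0.0
```

servo_tool(
  increments=[
    [[5,2.9,-3.6,0,0],[5,5.9,-7.3,0,0],[5,8.8,-10.9,0,0],[5,11.8,-14.6,0,0],[5,14.7,-18.2,0,0]],
  ],
)

```text
t: 1.75
tool_pos: [0.4472, 0.0346, 0.2505]
tool_rot: [3.117, 0.392, 0.002]
contact_force: [0.2, -0.5, -0.1]
opening: 0.0501
grip_force: 0.0
```

servo_tool(
  increments=[
    [[5,0,0,3,7],[5,0,0,6,14],[5,0,0,9,22.3],[5,0,0,11,22.3],[5,0,0,11,22.3]],
  ],
)

```text
t: 2.25
tool_pos: [0.4443, 0.0328, 0.1367]
tool_rot: [-3.134, 0.218, 0.011]
contact_force: [-0.0, -0.0, -0.1]
opening: 0.0496
grip_force: 0.0
```

servo_tool(
  increments=[
    [[5,0,0,3,0],[5,0,0,6,0],[5,0,0,9,0],[5,0,0,11,0],[5,0,0,11.4,0]],
  ],
)

```text
t: 2.75
tool_pos: [0.4457, 0.0325, 0.0251]
tool_rot: [-3.134, 0.219, 0.005]
contact_force: [0.4, 0.1, -0.4]
opening: 0.0498
grip_force: 0.0
```

```bash
python3 - <<'E'
from h import *
d=grab('side'); im=d['img'][170:330,200:420]; cv2.imwrite('pics/s1.png',cv2.cvtColor(cv2.resize(im,None,fx=3.6,fy=3.6,interpolation=cv2.INTER_CUBIC),cv2.COLOR_RGB2BGR)); o=ctrl.get_obs(); p=o['tool_pos']; print(p,toR(p[:2]),o['tool_rot'],o['contact_force'])
E
```

```text
[0.44642535 0.03246976 0.02581526] [-0.26563664 -0.08531984] [-3.13387200e+00  2.18838263e-01  2.75602788e-03] [-0.89375467  0.76467091  0.65934834]
```

View pics/s1.png

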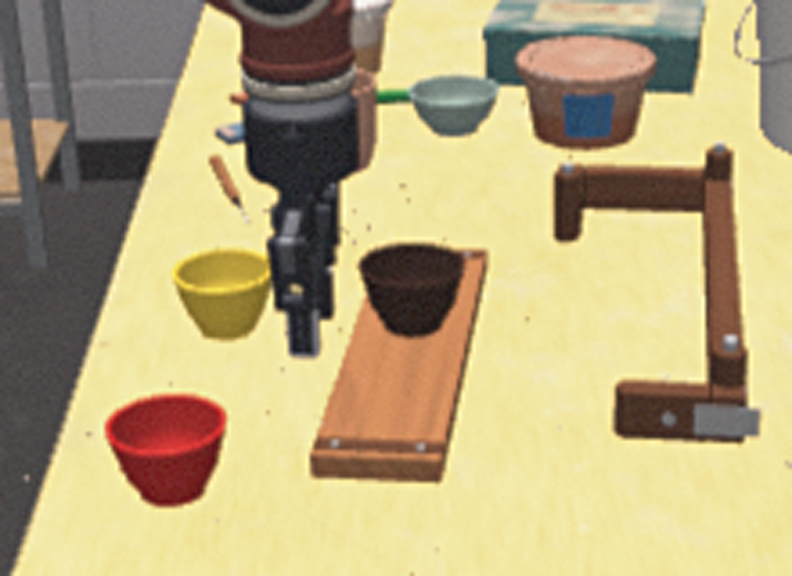

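The gripper stands over the front of the board with its body well above the bowl rim (crop y 170 against 245), and the fingers are clear of the yellow bowl. I'll lower slightly, approach, and start an arc push.

servo_tool(
  increments=[
    [[5,0.5,0,0.3,0],[5,1.0,0,0.5,0],[5,1.4,0,0.5,0],[5,1.9,0,0.5,0.6],[5,2.4,0,0.5,1.3]],
  ],
)

```text
t: 3.3
tool_pos: [0.4705, 0.0293, 0.0216]
tool_rot: [-3.131, 0.256, 0.003]
contact_force: [-4.3, 0.9, 3.3]
opening: 0.05
grip_force: 2.3
```

servo_tool(
  increments=[
    [[5,0.7,0,0,1],[5,1.4,0,0,2],[5,2.1,0.05,0,3],[5,2.8,0.1,0,4],[5,3.4,0.15,0,4.5]],
  ],
)

```text
t: 3.8
tool_pos: [0.5046, 0.022, 0.0213]
tool_rot: [3.119, -0.379, 0.0]
contact_force: [-5.3, 2.2, 3.7]
opening: 0.0499
grip_force: 2.3
```

```bash
python3 - <<'E'
from h import *
d=grab('top'); im=d['img'][130:320,200:440]; cv2.imwrite('pics/t2.png',cv2.cvtColor(cv2.resize(im,None,fx=3.3,fy=3,interpolation=cv2.INTER_CUBIC),cv2.COLOR_RGB2BGR)); o=ctrl.get_obs(); p=o['tool_pos']; print(p,toR(p[:2]),o['tool_rot'],o['contact_force'])
E
```

```text
[0.50558327 0.02167697 0.02152013] [-0.20553305 -0.08724369] [ 3.11842012e+00 -3.79119692e-01  3.01564463e-03] [-1.10740967  0.42262735 -0.0630404 ]
```

View pics/t2.png

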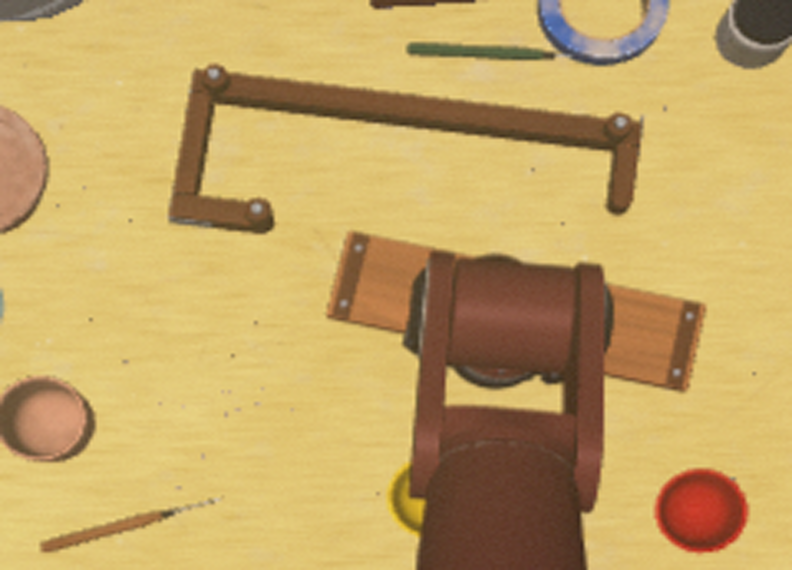

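The board follows: its left end is at crop (328–350, 233–318) and its right end at (680–705, 305–390). The screw heads at (359,247), (344,303), (689,315) and (676,372) are visible, so I'll track the board by those four.

```bash
cat >> h.py <<'E'
def spot(d,u,v,r=3.0):
    g=d['img'].astype(float)[...,2]; s=int(np.ceil(r))+1; u0,v0=int(round(u))-s,int(round(v))-s; n=2*s+1
    p=g[v0:v0+n,u0:u0+n]; yy,xx=np.mgrid[0:n,0:n]; R=np.hypot(xx+u0-u,yy+v0-v)<=r
    # screw is grey in brown: low chroma
    im=d['img'][v0:v0+n,u0:u0+n].astype(float); c=(im[...,2]-0.55*im[...,0])*R; w=np.clip(c-max(0,.35*c.max()),0,None)
    return ((w*xx).sum()/w.sum()+u0,(w*yy).sum()/w.sum()+v0,c.max())
def fit(M,W):
    a=M-M.mean(0); b=W-W.mean(0); th=np.arctan2((a[:,0]*b[:,1]-a[:,1]*b[:,0]).sum(),(a*b).sum())
    R=np.array([[np.cos(th),-np.sin(th)],[np.sin(th),np.cos(th)]]); t=W.mean(0)-R@M.mean(0); return th,t,W-(M@R.T+t)
try: SC=np.load('sc.npy')
except Exception: SC=None
def board(d,px,use=(0,1,2,3)):  # px: crop coords (t-crop 3.3,3.0, origin 200,130); returns a(deg), centre mm in rack
    px=[spot(d,200+x/3.3,130+y/3.) for x,y in px]
    W=np.array([toR(ray(d,u,v,.018)[:2]) for u,v,_ in px]); th,t,r=fit(SC[list(use)],W); return -np.degrees(th),t*1000,r*1000
def report(d,px,use=(0,1,2,3)):
    a,c,r=board(d,px,use); e=np.array([np.sin(np.radians(a)),np.cos(np.radians(a))])
    print('a %.2f'%a,'c',c.round(1),'L',(c+150*e).round(1),'R',(c-150*e).round(1),'res',np.abs(r).max().round(1))
    o=ctrl.get_obs(); p=o['tool_pos']; q=toR(p[:2])*1000; f=np.array([e[1],-e[0]]); yaw=2*np.degrees(np.arctan2(o['tool_rot'][1],o['tool_rot'][0]))
    print('tool rack',q.round(1),'z',p[2].round(4),'a_t %.1f'%((-8.506-yaw+180)%360-180),'in board',((q-c)@f).round(1),((q-c)@e).round(1),'t',o['t'],o['contact_force'].round(1))
def crop(d,fn):
    cv2.imwrite('pics/'+fn,cv2.cvtColor(cv2.resize(d['img'][130:320,200:440],None,fx=3.3,fy=3,interpolation=cv2.INTER_CUBIC),cv2.COLOR_RGB2BGR))
E
python3 - <<'E'
import h; from h import *
d=grab('top'); d0=dict(d); d0['img']=cv2.cvtColor(cv2.imread('pics/top0.png'),cv2.COLOR_BGR2RGB)
W=np.array([toR(ray(d,*spot(d0,200+x/3.3,130+y/3.)[:2],.018)[:2]) for x,y in [(337,305),(328,362),(675,342),(669,402)]])
a=np.radians(-.48); f=np.array([np.cos(a),-np.sin(a)]); e=np.array([np.sin(a),np.cos(a)]); c=np.array([-.200,-.0983])
S=np.c_[(W-c)@f,(W-c)@e]; print(S.round(4)); np.save('sc.npy',S); h.SC=S
report(d,[(359,247),(344,303),(689,315),(676,372)])
E
```

```text
[[ 0.0265  0.1381]
 [-0.0254  0.138 ]
 [ 0.0269 -0.1383]
 [-0.0255 -0.1382]]
a 5.46 c [-158.1 -105.3] L [-143.9   44. ] R [-172.4 -254.6] res 0.3
tool rack [-205.7  -87.3] z 0.0215 a_t 5.3 in board -49.1 13.5 t 3.9 [-0.5  0.3  0.3]
```

servo_tool(
  increments=[
    [[5,0.6,0,0,0.7],[5,1.2,0.02,0,1.5],[5,1.8,0.04,0,2.2],[5,2.4,0.06,0,2.9],[5,3.0,0.1,0,3.7]],
  ],
)

```text
t: 4.4
tool_pos: [0.5333, 0.0139, 0.0211]
tool_rot: [3.105, -0.479, 0.0]
contact_force: [-1.7, 0.7, -0.8]
opening: 0.0501
grip_force: 0.9
```

servo_tool(
  increments=[
    [[5,0.6,0,0,0.7],[5,1.2,0.02,0,1.5],[5,1.7,0.04,0,2.2],[5,2.2,0.06,0,2.9],[5,2.6,0.08,0,3.5]],
  ],
)

```text
t: 4.9
tool_pos: [0.5578, 0.0053, 0.0213]
tool_rot: [-3.089, 0.574, -0.0]
contact_force: [-1.9, 2.2, 0.4]
opening: 0.0499
grip_force: 1.0
```

```bash
cat >> h.py <<'E'
if SC is not None: SC=SC-SC.mean(0)
def guess(d,c,a): # crop px of screws for predicted board pose (mm,deg)
    a=np.radians(a); f=np.array([np.cos(a),-np.sin(a)]); e=np.array([np.sin(a),np.cos(a)])
    W=np.array([toW((np.array(c)/1000+s[0]*f+s[1]*e)) for s in SC]); p=proj(d,np.c_[W,[.018]*4]); return [((u-200)*3.3,(v-130)*3) for u,v in p]
E
python3 - <<'E'
from h import *
d=grab('top'); g=guess(d,(-104,-118),12.5); report(d,g); crop(d,'t3.png')
E
```

```text
a 12.42 c [-106.5 -119.7] L [-74.3  26.8] R [-138.8 -266.1] res 0.2
tool rack [-150.8  -95.8] z 0.0215 a_t 12.6 in board -48.4 13.7 t 4.95 [-0.2  0.3  0.2]
```

servo_tool(
  increments=[
    [[5,0.25,0,0,0],[5,0.45,0,0,0],[5,0.45,0,0,0],[5,-1.0,0,0,0],[5,-2.5,0,0,0]],
  ],
)

```text
t: 5.45
tool_pos: [0.535, 0.0141, 0.0219]
tool_rot: [3.089, -0.572, 0.005]
contact_force: [0.1, -0.1, 0.2]
opening: 0.0501
grip_force: 0.0
```

servo_tool(
  increments=[
    [[3,0,0,-2,0],[3,0,0,-5,0],[3,0,0,-9,0],[3,0,0,-12,0],[3,0,0,-12,0]],
  ],
)

```text
t: 5.95
tool_pos: [0.5384, 0.0138, 0.1479]
tool_rot: [-3.088, 0.572, -0.021]
contact_force: [0.5, 0.0, 0.6]
opening: 0.0299
grip_force: 0.0
```

```bash
python3 - <<'E'
from h import *
d=grab('top'); g=guess(d,(-102,-121),12.5); report(d,g)
E
```

```text
a 12.58 c [-101.9 -120.8] L [-69.3  25.6] R [-134.6 -267.2] res 0.3
tool rack [-173.7  -90.2] z 0.145 a_t 12.5 in board -76.6 14.2 t 6.0 [ 0.6 -0.   0.2]
```

servo_tool(
  increments=[
    [[3,1.5,3.98,0,0],[3,3.1,7.96,0,0],[3,4.6,11.9,0,0],[3,6.1,15.9,0,0],[3,7.66,19.9,0,0]],
  ],
)

```text
t: 6.5
tool_pos: [0.5335, -0.2003, 0.1396]
tool_rot: [-3.089, 0.572, 0.002]
contact_force: [0.9, -0.0, 0.3]
opening: 0.0302
grip_force: 0.0
```

servo_tool(
  increments=[
    [[3,0,0,0,-8],[3,0,0,0,-16],[3,0,0,0,-24],[3,0,0,0,-32],[3,0,0,0,-40]],
  ],
)

```text
t: 7.0
tool_pos: [0.5336, -0.1987, 0.1394]
tool_rot: [-3.096, -0.527, 0.002]
contact_force: [-0.0, -0.4, -0.4]
opening: 0.0299
grip_force: 0.0
```

servo_tool(
  increments=[
    [[3,0,0,0,-8],[3,0,0,0,-16],[3,0,0,0,-24],[3,0,0,2,-32],[3,0,0,4,-40]],
  ],
)

```text
t: 7.5
tool_pos: [0.5343, -0.1989, 0.1]
tool_rot: [2.729, 1.555, 0.0]
contact_force: [-0.4, 0.2, -1.2]
opening: 0.03
grip_force: 0.0
```

servo_tool(
  increments=[
    [[3,0,0,2,-5],[3,0,0,4,-10],[3,0,0,6,-10],[3,0,0,7,-10],[3,0,0,7,-10]],
  ],
)

```text
t: 8.0
tool_pos: [0.5324, -0.1979, 0.0284]
tool_rot: [-2.585, -1.777, 0.004]
contact_force: [-0.6, -0.2, 0.6]
opening: 0.0299
grip_force: 0.0
```

```bash
python3 - <<'E'
from h import *
d=grab('top'); g=guess(d,(-102,-121),12.5); report(d,g); crop(d,'t4.png')
E
```

```text
a 12.59 c [-102.  -120.8] L [-69.3  25.5] R [-134.7 -267.2] res 0.3
tool rack [-145.4 -300.8] z 0.03 a_t -77.5 in board -3.1 -185.1 t 8.05 [0.3 0.8 0.5]
```

View pics/t4.png

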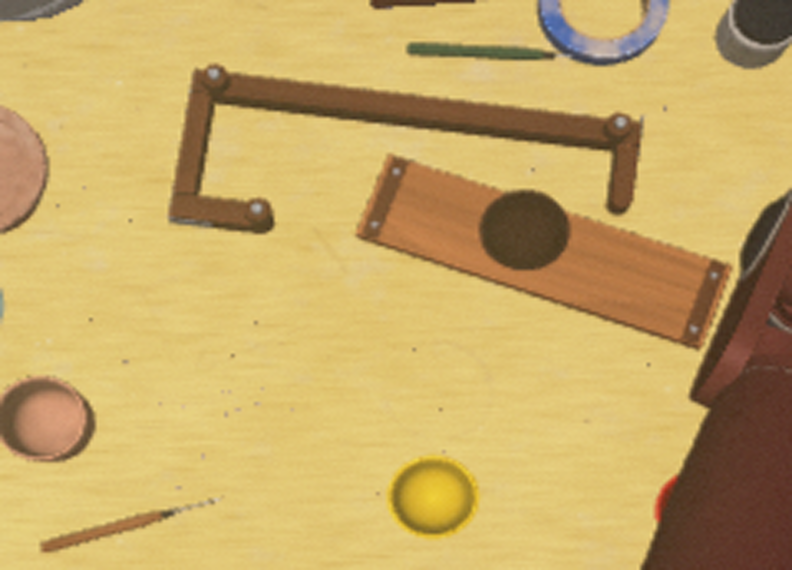

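The board is at 12.6° with its left end (crop 360–405, 155–240) facing the gap between the post (259,209) and the rail. The bowl still stands near the middle, and the gripper waits just off the right end. Next I push along the board's long axis.

servo_tool(
  increments=[
    [[3,0.8,0.3,0.4,0],[3,1.6,0.3,0.65,0],[3,2.4,0.3,0.65,0],[3,3.0,0.3,0.65,0],[3,3.6,0.3,0.65,0]],
  ],
)

```text
t: 8.55
tool_pos: [0.5503, -0.166, 0.0252]
tool_rot: [2.587, 1.78, -0.001]
contact_force: [-1.3, -2.0, 0.6]
opening: 0.0299
grip_force: 1.3
```

servo_tool(
  increments=[
    [[3,0.8,0,0,0],[3,1.6,0,0,0],[3,2.4,0,0,0],[3,3.2,0,0,0],[3,4.0,0,0,0]],
  ],
)

```text
t: 9.05
tool_pos: [0.5648, -0.1285, 0.0252]
tool_rot: [2.588, 1.779, 0.0]
contact_force: [-1.0, -4.1, 2.5]
opening: 0.0302
grip_force: 2.0
```

```bash
python3 - <<'E'
from h import *
d=grab('top'); g=guess(d,(-91.6,-74),12.5); report(d,g[:2],(0,1)); report(d,g)
E
```

```text
a 12.25 c [-90.  -69.9] L [-58.2  76.6] R [-121.8 -216.5] res 0.0
tool rack [-124.6 -225.8] z 0.0251 a_t -77.5 in board -0.7 -159.7 t 9.1 [ 0.4 -1.6  1.5]
a nan c [nan nan] L [nan nan] R [nan nan] res nan
tool rack [-124.6 -225.8] z 0.0251 a_t -77.5 in board nan nan t 9.1 [ 0.4 -1.6  1.5]h.py:38: RuntimeWarning: invalid value encountered in scalar divide
  return ((w*xx).sum()/w.sum()+u0,(w*yy).sum()/w.sum()+v0,c.max())
```

servo_tool(
  increments=[
    [[3,0.8,0,0,0],[3,1.6,0,0,0],[3,2.4,0,0,0],[3,3.1,0,0,0],[3,3.8,0,0,0]],
  ],
)

```text
t: 9.6
tool_pos: [0.5782, -0.093, 0.025]
tool_rot: [2.589, 1.78, -0.0]
contact_force: [-2.3, -4.2, 4.0]
opening: 0.0299
grip_force: 2.3
```

```bash
python3 - <<'E'
from h import *
d=grab('top'); g=guess(d,(-82,-33),12.5); report(d,g[:2],(0,1)); crop(d,'t5.png')
E
```

```text
a 12.50 c [-82.6 -32.5] L [-50.1 114. ] R [-115.  -178.9] res 0.3
tool rack [-116.6 -188.8] z 0.0249 a_t -77.5 in board 0.6 -160.0 t 9.65 [ 0.1 -1.2  2.2]
```

View pics/t5.png

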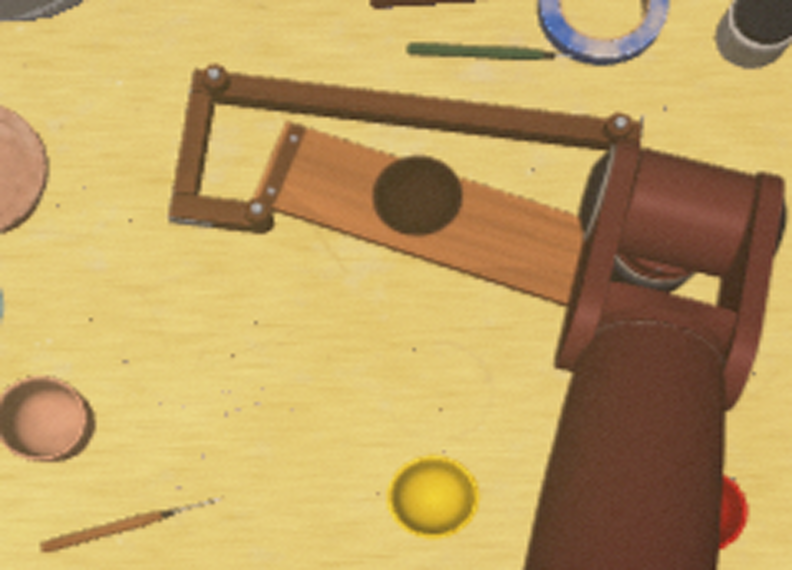

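The left end (crop 265–300, 122–205) is passing behind the post at (257,208) with a small gap, and the back corner is still off the rail. I'll keep going.

servo_tool(
  increments=[
    [[3,0.7,0,0,0],[3,1.4,0,0,0],[3,2.1,0,0,0],[3,2.7,0,0,0],[3,3.2,0,0,0]],
  ],
)

```text
t: 10.15
tool_pos: [0.5895, -0.063, 0.0248]
tool_rot: [-2.589, -1.78, 0.0]
contact_force: [-1.4, -4.0, 3.7]
opening: 0.0299
grip_force: 2.2
```

```bash
python3 - <<'E'
from h import *
d=grab('top'); g=guess(d,(-76,-1.5),12.5); report(d,g[:2],(0,1)); report(d,g[:1]+g[2:],(0,2,3))
E
```

```text
a 12.06 c [-74.7  -1. ] L [-43.4 145.7] R [-106.1 -147.7] res 0.1
tool rack [-109.9 -157.9] z 0.0247 a_t -77.5 in board -1.6 -160.8 t 10.2 [-0.9 -2.4  1.2]
a nan c [nan nan] L [nan nan] R [nan nan] res nan
tool rack [-109.9 -157.9] z 0.0247 a_t -77.5 in board nan nan t 10.2 [-0.9 -2.4  1.2]h.py:38: RuntimeWarning: invalid value encountered in scalar divide
  return ((w*xx).sum()/w.sum()+u0,(w*yy).sum()/w.sum()+v0,c.max())
```

servo_tool(
  increments=[
    [[3,0.4,0,0,0],[3,0.6,0,0,0],[3,0.6,0,0,0],[3,-0.9,0,0,0],[3,-2.4,0,0,0]],
  ],
)

```text
t: 10.7
tool_pos: [0.5801, -0.0862, 0.0243]
tool_rot: [-2.587, -1.78, 0.0]
contact_force: [0.0, 0.2, 0.2]
opening: 0.0298
grip_force: 0.0
```

servo_tool(
  increments=[
    [[3,0,0,-2,0],[3,0,0,-5,0],[3,0,0,-9,0],[6,0,0,-12,0],[6,0,0,-12,0]],
  ],
)

```text
t: 11.2
tool_pos: [0.5835, -0.0878, 0.1507]
tool_rot: [2.584, 1.774, 0.011]
contact_force: [0.7, -0.1, 0.3]
opening: 0.0582
grip_force: 0.0
```

```bash
python3 - <<'E'
from h import *
d=grab('top'); g=guess(d,(-74,4.5),12.5); report(d,g[:2],(0,1)); report(d,[g[0],g[3]],(0,3)); crop(d,'t6.png')
E
```

```text
a 12.36 c [-73.9   5.8] L [-41.8 152.3] R [-106.  -140.7] res 0.4
tool rack [-113.8 -183.8] z 0.1477 a_t -77.5 in board 1.6 -193.7 t 11.25 [-0.7 -0.5 -0.4]
a 12.53 c [-74.1   5.5] L [-41.5 151.9] R [-106.6 -140.9] res 0.4
tool rack [-113.8 -183.8] z 0.1477 a_t -77.5 in board 2.3 -193.4 t 11.25 [-0.7 -0.5 -0.4]
```

View pics/t6.png

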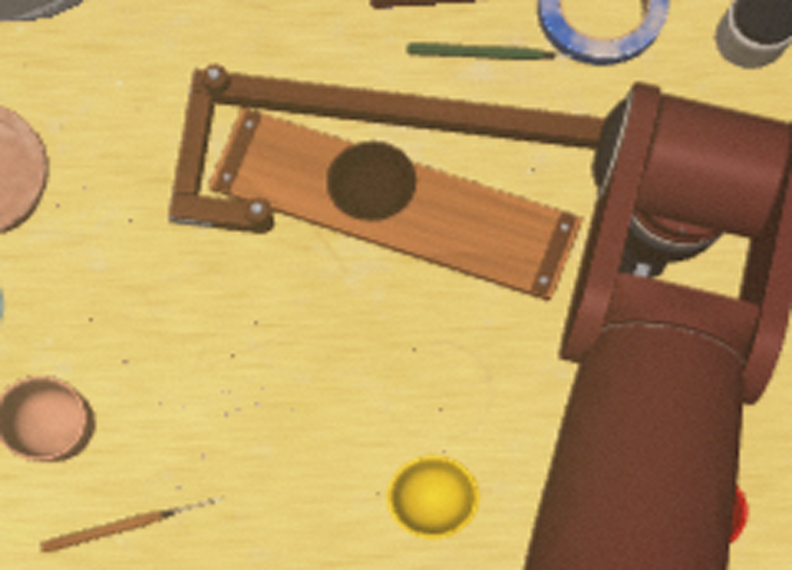

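The left end is tucked behind the post and keeper (crop 212–250, 108–195) with a gap to the left cheek. The right end (545–580, 212–298) is still outside and in line with the bay, and the bowl is near the middle. I'll move to the front edge, right of centre, for the swing.

servo_tool(
  increments=[
    [[6,3.4,-1.4,0,0],[6,6.8,-2.9,0,0],[6,10.3,-4.3,0,0],[6,13.7,-5.8,0,0],[6,17.1,-7.2,0,0]],
  ],
)

```text
t: 11.75
tool_pos: [0.5731, 0.1002, 0.1424]
tool_rot: [-2.588, -1.777, 0.005]
contact_force: [0.9, 0.4, -0.4]
opening: 0.0595
grip_force: 0.0
```

servo_tool(
  increments=[
    [[6,0,0,0,8],[6,0,0,0,16],[6,0,0,0,24],[6,0,0,0,32],[6,0,0,0,40]],
  ],
)

```text
t: 12.25
tool_pos: [0.5733, 0.0988, 0.1422]
tool_rot: [-3.043, -0.777, 0.006]
contact_force: [-0.0, -0.4, -0.3]
opening: 0.06
grip_force: 0.0
```

servo_tool(
  increments=[
    [[6,0,0,0,8],[6,0,0,0,16],[6,0,0,0,24],[6,0,0,2,32],[6,0,0,4,40]],
  ],
)

```text
t: 12.75
tool_pos: [0.574, 0.0988, 0.1029]
tool_rot: [-3.126, 0.311, 0.003]
contact_force: [0.3, -0.2, -0.1]
opening: 0.0598
grip_force: 0.0
```

servo_tool(
  increments=[
    [[6,0,0,2,5],[6,0,0,4,10],[6,0,0,6,10],[6,0,0,6,10],[6,0,0,6,10]],
  ],
)

```text
t: 13.25
tool_pos: [0.5735, 0.099, 0.0433]
tool_rot: [3.088, -0.573, -0.005]
contact_force: [0.0, -0.3, 0.4]
opening: 0.0599
grip_force: 0.0
```

```bash
python3 - <<'E'
from h import *
d=grab('top'); g=guess(d,(-74,5.5),12.5); report(d,g[:2],(0,1)); report(d,g)
E
```

```text
a 12.53 c [-74.5   5.9] L [-41.9 152.4] R [-107.  -140.5] res 0.3
tool rack [-148.8   -0.4] z 0.0446 a_t 12.5 in board -71.2 -22.4 t 13.3 [ 0.7 -0.7  0.6]
a 12.50 c [-74.5   5.6] L [-42.  152.1] R [-106.9 -140.8] res 0.5
tool rack [-148.8   -0.4] z 0.0446 a_t 12.5 in board -71.3 -22.0 t 13.3 [ 0.7 -0.7  0.6]
```

servo_tool(
  increments=[
    [[6,0,0,1.2,0],[6,0,0,2.4,0],[6,0.7,0,2.4,0],[6,1.5,0,2.4,0],[6,2.1,0,2.4,0]],
  ],
)

```text
t: 13.8
tool_pos: [0.5956, 0.0917, 0.0213]
tool_rot: [-3.089, 0.572, -0.001]
contact_force: [-4.9, 2.0, -0.8]
opening: 0.0601
grip_force: 1.3
```

servo_tool(
  increments=[
    [[6,0.38,0.1,0,-1.25],[6,0.76,0.2,0,-2.5],[6,1.14,0.28,0,-3.75],[6,1.52,0.36,0,-5],[6,1.9,0.43,0,-6.25]],
  ],
)

```text
t: 14.3
tool_pos: [0.6107, 0.081, 0.0209]
tool_rot: [3.116, -0.4, -0.001]
contact_force: [-3.6, 0.7, 2.4]
opening: 0.0596
grip_force: 1.9
```

```bash
python3 - <<'E'
from h import *
d=grab('top'); g=guess(d,(-58,2.5),6.3); report(d,g[:2],(0,1)); report(d,g)
E
```

```text
a 7.40 c [-59.3   2.7] L [-39.9 151.5] R [ -78.6 -146. ] res 0.1
tool rack [-109.6  -13.3] z 0.021 a_t 6.1 in board -47.8 -22.3 t 14.35 [-1.7  0.5  0.3]
a 7.12 c [-58.6   2.5] L [-40.  151.3] R [ -77.2 -146.4] res 0.3
tool rack [-109.6  -13.3] z 0.021 a_t 6.1 in board -48.6 -22.0 t 14.35 [-1.7  0.5  0.3]
```

servo_tool(
  increments=[
    [[6,0.42,0.1,0,-1.25],[6,0.84,0.18,0,-2.5],[6,1.26,0.26,0,-3.75],[6,1.65,0.33,0,-5],[6,2.0,0.38,0,-6.1]],
  ],
)

```text
t: 14.85
tool_pos: [0.6293, 0.0721, 0.0207]
tool_rot: [3.133, -0.234, 0.0]
contact_force: [-2.7, -0.3, 1.7]
opening: 0.06
grip_force: 1.3
```

```bash
python3 - <<'E'
from h import *
d=grab('top'); g=guess(d,(-41,1),0.5); report(d,g[:2],(0,1)); report(d,g)
E
```

```text
a 0.18 c [-39.9   2.8] L [-39.4 152.8] R [ -40.3 -147.2] res 0.2
tool rack [-90.  -19.2] z 0.0208 a_t 0.0 in board -50.1 -22.1 t 14.9 [-0.5  0.6 -0. ]
a 0.62 c [-41.    2.6] L [-39.3 152.6] R [ -42.6 -147.4] res 0.4
tool rack [-90.  -19.2] z 0.0208 a_t 0.0 in board -48.8 -22.3 t 14.9 [-0.5  0.6 -0. ]
```

servo_tool(
  increments=[
    [[6,0.1,0,0,0],[6,0.2,0,0,0],[6,0.3,0,0,0],[6,0.35,0,0,0],[6,0.35,0,0,0]],
  ],
)

```text
t: 15.4
tool_pos: [0.6307, 0.0719, 0.0207]
tool_rot: [3.132, -0.235, -0.008]
contact_force: [-8.7, -1.2, 6.3]
opening: 0.0603
grip_force: 4.5
```

```bash
python3 - <<'E'
from h import *
d=grab('top'); g=guess(d,(-41,1),0.2); report(d,g[:2],(0,1)); report(d,g)
E
```

```text
a -0.15 c [-39.1   2.8] L [-39.5 152.8] R [ -38.7 -147.2] res 0.1
tool rack [-89.3 -19.1] z 0.0207 a_t 0.1 in board -50.3 -21.7 t 15.45 [-9.4 -0.9  7. ]
a 0.12 c [-39.7   2.8] L [-39.4 152.8] R [ -40.  -147.2] res 0.3
tool rack [-89.3 -19.1] z 0.0207 a_t 0.1 in board -49.5 -21.9 t 15.45 [-9.4 -0.9  7. ]
```

Flush: both ends read about -40 mm and the force rose, so the board is against the rail. I'll back off straight and lift clear.

servo_tool(
  increments=[
    [[6,-0.4,0,0,0],[6,-1.4,0,0,0],[6,-3,0,0,0],[6,-5,0,0,0],[6,-7,0,0,0]],
  ],
)

```text
t: 15.95
tool_pos: [0.5626, 0.0826, 0.0209]
tool_rot: [-3.132, 0.236, -0.002]
contact_force: [0.5, 1.6, 0.3]
opening: 0.0599
grip_force: 0.0
```

servo_tool(
  increments=[
    [[6,0,0,-3,0],[6,0,0,-7,0],[6,0,0,-11,0],[6,-3,0,-15,0],[6,-6,0,-18,0]],
  ],
)

```text
t: 16.45
tool_pos: [0.5043, 0.0915, 0.204]
tool_rot: [-3.132, 0.237, -0.007]
contact_force: [0.5, -0.9, -0.0]
opening: 0.06
grip_force: 0.0
```

servo_tool(
  increments=[
    [[6,-2,5,0,0],[6,-2,9,0,0],[6,-2,12,0,0],[6,-2,12,0,0],[6,-2,12,0,0]],
  ],
)

```text
t: 16.95
tool_pos: [0.466, -0.0244, 0.2009]
tool_rot: [-3.132, 0.239, -0.002]
contact_force: [0.0, -0.1, -0.6]
opening: 0.0597
grip_force: 0.0
```

```bash
python3 - <<'E'
from h import *
d=grab('top'); g=guess(d,(-40,2.8),0.1); report(d,g); save(d,'t7.png')
E
```

```text
a 0.12 c [-39.8   2.8] L [-39.5 152.8] R [ -40.1 -147.2] res 0.2
tool rack [-237.8 -138.1] z 0.2008 a_t 0.1 in board -197.7 -141.4 t 17.0 [-0.3 -0.3  0.6]
```

View pics/t7.png

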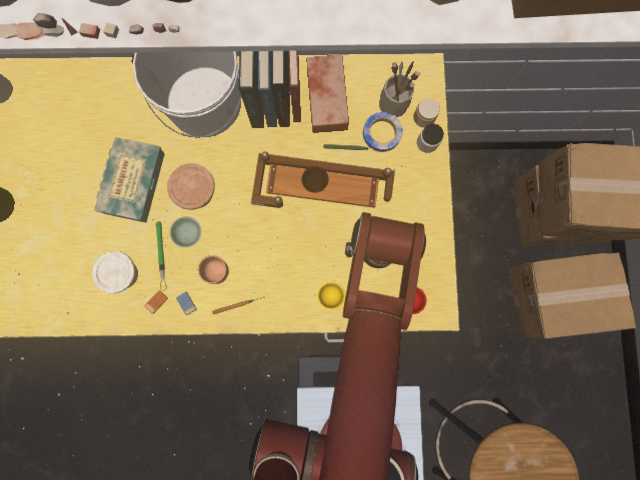

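The board (268–378, 165–205) lies flush in the bay with the bowl upright at (315,179). The cup (213,269), green bowl (185,231) and tub (190,186) have not moved, and the arm is clear. I'm handing it in.

```bash
python3 -c "
from station import ctrl
print(ctrl.finish_job())"
```

```text
the job is handed in; nothing more can be done
None
```

The board is in the bay and handed in at about 17 s: both ends of its back edge measured within about 1 mm of flush against the back rail, the bowl upright near its middle, the cup, green bowl and tub in place, and the arm clear; no pass or fail verdict was returned.

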